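# Pack two dessert takeaway orders

### The arm

A 6-joint arm with a two-finger parallel gripper is mounted at the origin on the work surface. World frame = base frame: x ahead of the robot, y to its left, z up, the work surface at z = 0. Lengths are in mm, angles in rad, forces in N, time in s.
With the tool pointing down it reaches from about 350 to 875 mm from the base axis. Payload 4.2 kg.
Tool frame: the origin (TCP) lies midway between the tips of the shut fingers; the grasp point (between the pads) lies 19 mm behind it (arm.grasp_offset is the distance from the TCP to the grasp point, in mm); z points along the fingers, y is the direction in which the jaws open and shut (so a half turn about z gives the same grasp; the last joint's range is limited). The gripper opens to 85 mm and grips with 20 to 120 N. Pads are 22 mm wide; open, the fingers measure 114 mm over their backs; the gripper's body (76 mm by 85 mm) begins 54 mm behind the grasp point. The pads swing forward as they close: fully open they stand 13 mm farther back than shut.
Start: joints at [1.363, 0.385, 0.008, 0, -1.194, -0.259], TCP at [281.236, 558.127, 231.312] pointing down, gripper open.
Joint ranges: [-3.14, 3.14], [-1.21, 2.06], [-1.07, 1.41], [-3.16, 2.05], [-2.99, -0.16], [-3.1, 3.1]. Speed limits (rad/s): [2.79, 2.79, 3.14, 3.14, 3.14, 3.14].

### API

Orientations are given as a unit quaternion [x, y, z, w].
In Python, from bench import arm gives the robot as it stands.
- The arm moves only by the tool move_arm, never from a script. Its argument "moves" is a list of rows, each an object with "gripper": the gripper's target within -1 to 1 (fully open at 1, half-way at 0, shut at -1); "xyz": the shift along the tool's x, y, z in cm, a list of three; "angular": the turn, a rotation vector about the tool's x, y, z in rad, a list of three. In form: [{"gripper": gripper, "xyz": [dx, dy, dz], "angular": [wx, wy, wz]}, ...]. A call has 1 to 10 rows; each row is the pose to reach, as a shift and turn from the pose commanded when the call began, along the tool's axes at that moment; what a row does not reach only later rows make up. A row lasts 1/8 s, in which the tool goes at most 62.5 mm and 10.7 degrees, less where a joint would pass 70% of its speed; a pose out of reach is approached as far as the arm can. A call with a gripper value outside its range is refused whole. The fingers move at their own pace and stop on an object; the grip force is fixed at half the most. Time passes only in rows, so rows that repeat a pose let the fingers close. It gives the time, the measured TCP pose, the force and the opening at its end, in the units of the state.
- arm.read_state(): the state, without advancing time (a new reading comes with each control period).
- arm.get_image(name): name is "scene" or "top"; returns (picture, depth): 384x512x3 uint8, blue, green, red; 384x512 float32, mm along the optical axis (not along the pixel's ray), 0 where there is no reading.
- arm.get_calibration(name): a dict with "camera_matrix" (3x3 intrinsics, pixels), "k1" (the pictures are not rectified: a ray, as slopes to the right and down, at radius r is drawn at 1 + k1 r^2 times it, then the intrinsics apply), "R" (3x3) and "t" (3): a world point X has camera coordinates R X + t. Camera axes: x right, y down, z forward; pixel columns grow to the right and rows downward; lengths in mm; the calibration is good to about 2 mm. A picture is of the moment at which its call begins. get_calibration takes no time and is no camera call.
- arm.job_done(): hands the job in, once; it reports no verdict.
The state is a dict: "clock": time; "joints": joint angles; "joint_vel": joint speeds; "joint_efforts": joint torques, N m; "position": TCP position; "ee_rot": TCP orientation; "contact_force": force on the tool from outside, world axes, zero at the start; "wrist_torque": the same for the moment, N m; "gripper_width": finger opening in mm.
Only numpy, scipy, OpenCV 4.12 (cv2) and the standard library are available. Lean on these libraries where they do the work, as an engineer would, in place of code of your own. Each camera call takes 0.05 s, during which the arm holds its last target. There are 200 camera calls.

### The job

Pack two takeaway orders from the stock on the counter. In the clamshell box, the big round tub and the amber jar go side by side in the wide compartment (the one nearer the robot) and the small sauce pot in the narrow one; in the plain open tray go the square tub and the brown carton. Set everything down upright and flat on the bottom of its box rather than dropping it, and leave the flat tin where it stands.

Things in the scene. Friction and masses are not known exactly. Their poses are not given: they have to be found in the camera images.
- clamshell: Fixed open square pulp box 220 x 220 mm, 42 high, walls and floor 5 (rim adds 8 all round). Origin: centre of the dish's underside; x away from the robot, z up. A ridge along y at x = +30 mm, 6 thick, 30 high, parts it: wide compartment x -105 to +27, narrow x +33 to +105, both y -105 to +105. Its empty lid, a dish 200 x 220, 42 high, lies open beyond it (x +126 to +326); nothing goes in the lid.
- tray: Fixed plain pulp tray, no lid, no ridge, 150 mm (x) x 220 mm (y) outside, 42 high, walls and floor 5 thick (rim adds 8 all round). Origin: centre of its underside; x points roughly away from the robot, y to the left along its length, z up. Tray and clamshell stand on opposite sides of the stock, either way round.
- round_tub_c (a point): One of six stock things standing in a group between the two boxes, in any order: two columns running away from the robot, about 130 mm apart, with about 105 mm from one thing to the next. Big round white plastic tub with lid, diameter 60 mm, height 44 mm, 0.08 to 0.17 kg. This point is at its centre, half-way up; its z axis points up.
- jar_c (a point): One of six stock things standing in a group between the two boxes, in any order: two columns running away from the robot, about 130 mm apart, with about 105 mm from one thing to the next. Amber glass jar with metal cap, straight sides, diameter 46 mm, height 54 mm, 0.09 to 0.18 kg. This point is at its centre, half-way up; its z axis points up.
- sauce_pot_c (a point): One of six stock things standing in a group between the two boxes, in any order: two columns running away from the robot, about 130 mm apart, with about 105 mm from one thing to the next. Small round white plastic sauce pot with lid, diameter 40 mm, height 30 mm, about 0.05 kg. This point is at its centre, half-way up; its z axis points up.
- square_tub_c (a point): One of six stock things standing in a group between the two boxes, in any order: two columns running away from the robot, about 130 mm apart, with about 105 mm from one thing to the next. Square white plastic tub with lid, 56 x 56 mm, height 40 mm, 0.08 to 0.15 kg. x and y square to its sides. This point is at its centre, half-way up; its z axis points up.
- carton_c (a point): One of six stock things standing in a group between the two boxes, in any order: two columns running away from the robot, about 130 mm apart, with about 105 mm from one thing to the next. Brown cardboard carton, 80 mm (its x) x 40 mm (its y), lying 30 mm high, about 0.06 kg. This point is at its centre, half-way up; its z axis points up.
- tin_c (a point): One of six stock things standing in a group between the two boxes, in any order: two columns running away from the robot, about 130 mm apart, with about 105 mm from one thing to the next. Flat round metal tin, diameter 56 mm, height 20 mm. It belongs to no order and stays where it is. This point is at its centre, half-way up; its z axis points up.
There are look-alikes about, which are no part of the job. What is shaped like the part that bears square_tub_c but black, blue or pink is not meant.

How it is judged:
By the outcome, as a careful person would: the job done as asked, in the order asked, and still so for the second after the job is handed in, with the robot touching nothing.
It also fails if it takes over 128 s, if anything falls off the work surface, if the arm or the gripper's body presses on something with over 40 N, if the wrist force passes 120 N, or if a joint passes its speed limit or range.

## Working session

There is one attempt and no reset: what is moved stays moved. The work goes in short steps, Python scripts to look and compute and a tool call to move; the robot and the scene stay as the last step left them, time stands still between calls to the robot, and variables do not carry over. Pictures are saved under pics/ and viewed, about 12 in all and at most 16, crops included, and the job is handed in when it is done.

Besides the shell and the picture viewer there is one more tool, called by a JSON object that holds its "op" and its "data", one argument or row to a line. move_arm: Moves the arm, as the interface text tells. Its arguments: {"type":"object","properties":{"moves":{"type":"array","items":{"type":"object","properties":{"gripper":{"type":"number"},"xyz":{"type":"array","items":{"type":"number"}},"angular":{"type":"array","items":{"type":"number"}}}}}},"required":["moves"]}

```bash
ls; mkdir -p pics; python3 - <<'E'
from bench import arm
import cv2,numpy as np
for n in("scene","top"):
    im,d=arm.get_image(n); cv2.imwrite(f"pics/{n}0.png",im); np.save(f"{n}0.npy",d)
    c=arm.get_calibration(n); print(n,c, (d>0).mean())
s=arm.read_state(); print(s)
E
```

```text
pics
scene {'camera_matrix': array([[356.5420167 ,   0.        , 256.2668692 ],
       [  0.        , 356.5420167 , 187.57964245],
       [  0.        ,   0.        ,   1.        ]]), 'k1': -0.08271153449221529, 'R': array([[-0.46323556,  0.88597535,  0.02145922],
       [ 0.58604738,  0.32440129, -0.74250405],
       [-0.66480168, -0.33137816, -0.66949775]]), 't': array([ 229.60364367, -279.13840844, 1160.32583655])} 0.9959615071614584
top {'camera_matrix': array([[367.29864518,   0.        , 252.17233784],
       [  0.        , 367.29864518, 192.02069638],
       [  0.        ,   0.        ,   1.        ]]), 'k1': 0.04003498000450521, 'R': array([[ 0.02701806, -0.9991069 ,  0.03248726],
       [-0.992269  , -0.03074284, -0.1202377 ],
       [ 0.12112907, -0.02898751, -0.99221342]]), 't': array([-27.72331746, 501.37537875, 748.47782362])} 0.9959462483723959
{'clock': 0.1, 'joints': array([ 1.36262423e+00,  3.85514836e-01,  6.80655719e-03, -4.55832157e-04,
       -1.19399313e+00, -2.58616477e-01]), 'joint_vel': array([ 6.99182449e-05, -2.99803506e-03,  2.37664379e-03,  2.93018960e-03,
        6.32968875e-04,  1.52288523e-03]), 'joint_efforts': array([-1.07019299e-03, -3.93322098e+01,  1.88928473e+01,  4.19793114e+00,
       -2.60635519e-03,  3.21151127e-06]), 'position': array([281.00280501, 557.70666831, 230.32388465]), 'ee_rot': array([ 9.72867058e-01, -2.31362779e-01, -1.87756847e-04,  9.57578431e-04]), 'contact_force': array([-0.65865085,  0.33700643,  0.12045684]), 'wrist_torque': array([-0.03619921,  0.00154935, -0.01858259]), 'gripper_width': 85.82337914112554}
```

View pics/top0.png

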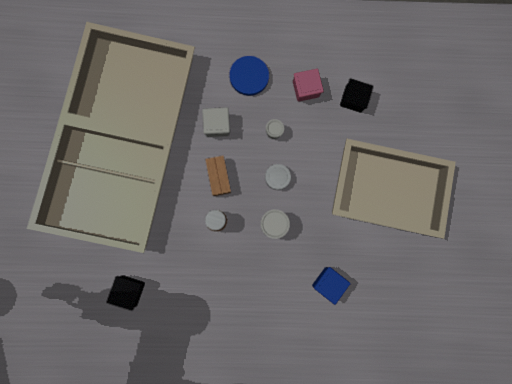

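View pics/scene0.png

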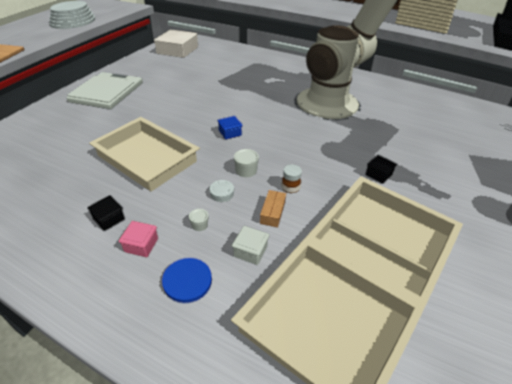

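The top view shows the clamshell at left, with its ridge at about (105,170) and its lid beyond. The tray is at right (393,188). The left stock column, near to far, is jar (215,221), carton (218,176), square tub (216,122). The right column is round tub (275,224), tin (278,177), sauce pot (275,128). The black, blue and pink cubes and the blue disc are decoys. The scene view agrees.

```bash
cat > h.py <<'E'
import numpy as np,cv2
from bench import arm
def cloud(n,d):
    c=arm.get_calibration(n); h,w=d.shape
    uv=np.stack(np.meshgrid(np.arange(w),np.arange(h)),-1).reshape(-1,1,2).astype(float)
    r=cv2.undistortPoints(uv,c["camera_matrix"],np.array([c["k1"],0,0,0])).reshape(-1,2)
    z=d.reshape(-1,1); P=np.hstack([r*z,z])
    return ((P-c["t"])@c["R"]).reshape(h,w,3)
E
python3 - <<'E'
from h import *
W={n:cloud(n,np.load(n+"0.npy")) for n in("scene","top")}
for n in W:
    P=W[n]; m=(abs(P[...,2])<12)&(P[...,0]>300)&(P[...,0]<700)&(abs(P[...,1])<200)
    print(n,"table z",np.median(P[m][:,2]))
T=W["top"]; S=W["scene"]
m=((T[...,2]>11)&(T[...,0]>250)).astype(np.uint8)
k,l,st,ce=cv2.connectedComponentsWithStats(m)
for i in range(1,k):
    if st[i,4]<60: continue
    p=T[l==i]; zt=np.percentile(p[:,2],90); q=p[p[:,2]>zt-6]
    r=cv2.minAreaRect(q[:,:2].astype(np.float32))
    c=np.array(r[0]); s=S[(np.hypot(*(S[...,:2]-c).transpose(2,0,1))<60)&(S[...,2]>10)]
    s2=s[s[:,2]>np.percentile(s[:,2],90)-8] if len(s)>20 else s
    s2=s2[np.hypot(*(s2[:,:2]-c).T)<min(max(r[1]),60)] if len(s2) else s2
    rs=cv2.minAreaRect(s2[:,:2].astype(np.float32)) if len(s2)>5 else None
    print(ce[i].round(),"n",st[i,4],"z",zt.round(1),"top",np.round(r[0],1),np.round(r[1],1),round(r[2],1),"| scene", rs and (np.round(rs[0],1),np.round(rs[1],1),round(rs[2],1),np.percentile(s2[:,2],80).round(1)))
    if max(r[1])>200: print(" box",np.round(cv2.boxPoints(r)).tolist())
# enlarge for view
im=cv2.imread("pics/top0.png"); 
# ridge points
hm=np.clip(T[...,2]*4,0,255).astype(np.uint8); cv2.imwrite("pics/h0.png",cv2.resize(hm,None,fx=1.5,fy=1.5))
E
```

```text
scene table z 0.6352164359999074
top table z 0.5388638535086478
[105. 132.] n 8195 z 44.1 top [598.1 188.6] [421.7 453.6] 79.5 | scene (array([601.5, 204.8]), array([ 86. , 114.9]), 79.2, np.float64(42.8))
 box [[337.0, 23.0], [783.0, -60.0], [859.0, 355.0], [413.0, 437.0]]
[249.  75.] n 1181 z 16.1 top [611.   -4.4] [405.7  85.4] 1.8 | scene (array([639.4,  -2.5]), array([109.2,  24.4]), 88.7, np.float64(39.9))
 box [[407.0, 32.0], [410.0, -53.0], [815.0, -41.0], [812.0, 45.0]]
[308.  84.] n 730 z 41.4 top [588.2 -82.1] [ 72.3 398.5] 73.4 | scene (array([587.7, -65.2]), array([116.8,  36.2]), 5.3, np.float64(30.0))
 box [[387.0, -60.0], [769.0, -174.0], [790.0, -104.0], [408.0, 9.0]]
[356.  95.] n 748 z 41.4 top [ 571.4 -136.8] [ 66.1 434.2] 56.9 | scene (array([549.1, -86.3]), array([34.9,  9.3]), 31.9, np.float64(21.2))
 box [[371.0, -46.0], [735.0, -283.0], [771.0, -228.0], [408.0, 9.0]]
[216. 121.] n 723 z 42.0 top [542.8  54.5] [279.7  55.8] 7.2 | scene (array([537. ,  62.3]), array([83.3, 40.2]), 13.0, np.float64(31.2))
 box [[401.0, 65.0], [408.0, 9.0], [685.0, 44.0], [678.0,
[... 635 characters left out ...]
ene (array([451.5, -51.7]), array([25. , 52.9]), 27.7, np.float64(44.3))
[216. 221.] n 389 z 56.3 top [435.6  43. ] [77.6 40.2] 77.5 | scene (array([442. ,  63.8]), array([39.5, 39.9]), 78.6, np.float64(55.2))
[275. 224.] n 660 z 45.1 top [435.7 -41. ] [99.9 58.1] 89.0 | scene (array([436.4, -60. ]), array([59.5, 58. ]), 28.9, np.float64(44.3))
[331. 285.] n 803 z 41.6 top [ 365.  -105.1] [237.7  56.8] 56.2 | scene (array([412.6, -73.1]), array([ 4.6, 20. ]), 33.3, np.float64(45.3))
 box [[275.0, -188.0], [322.0, -220.0], [455.0, -22.0], [408.0, 9.0]]
[125. 293.] n 931 z 42.2 top [326.  135.5] [ 72.3 291.6] 19.0 | scene None
 box [[244.0, 262.0], [339.0, -14.0], [408.0, 9.0], [313.0, 285.0]]
```

View pics/h0.png

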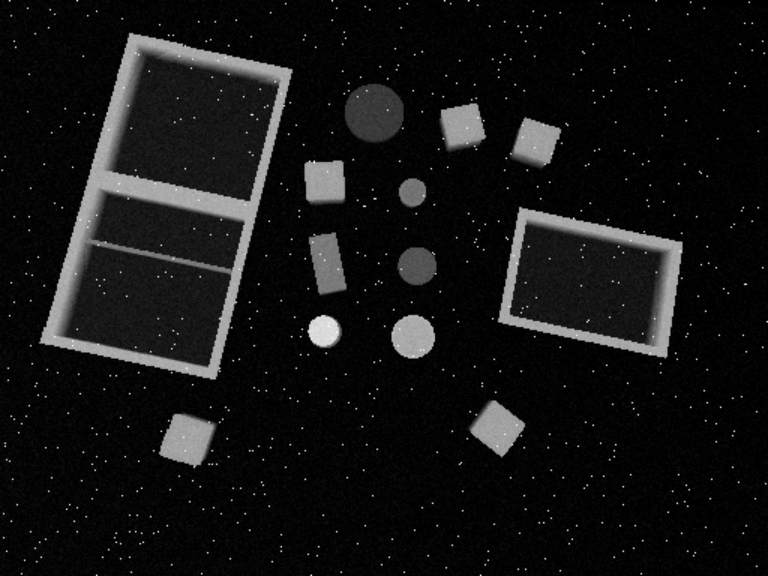

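The height map shows both boxes, the ridge and all the stock cleanly. The zero-depth speckles spoiled the rectangles, so I'll filter them out and refit.

```bash
python3 - <<'E'
from h import *
W={n:cloud(n,cv2.medianBlur(np.load(n+"0.npy"),5)) for n in("scene","top")}
G={"round":(436,-55),"jar":(438,60),"sauce":(540,-62),"tin":(492,-60),"square":(550,50),"carton":(490,52)}
def rect(p): 
    r=cv2.minAreaRect(p[:,:2].astype(np.float32)); return r
for n in("top","scene"):
    P=W[n]
    m=((P[...,2]>11)&(P[...,2]<80)&(P[...,0]>380)&(P[...,0]<760)&(P[...,1]>-450)&(P[...,1]<500)).astype(np.uint8)
    k,l,st,ce=cv2.connectedComponentsWithStats(m)
    for i in range(1,k):
        if st[i,4]<150: continue
        p=P[l==i]; zt=np.percentile(p[:,2],85); q=p[p[:,2]>zt-5]; r=rect(q)
        print(n,"z",zt.round(1),np.round(r[0],1),np.round(r[1],1),round(r[2],1),"mean",q[:,:2].mean(0).round(1))
    for nm,mm in (("tray",P[...,1]<-130),("clam",P[...,1]>95)):
        q=P[mm&(P[...,2]>38)&(P[...,2]<50)&(P[...,0]>390-(P[...,1]>95)*20)&(P[...,1]>-450)&(P[...,1]<450)&(P[...,0]<860)]
        if nm=="tray": 
            pass
        np.save(f"{n}_{nm}.npy",q); r=rect(q); print(n,nm,np.round(r[0],1),np.round(r[1],1),round(r[2],1),np.round(cv2.boxPoints(r)).tolist())
    q=P[(P[...,2]>22)&(P[...,2]<34)&(P[...,1]>120)&(P[...,1]<330)&(P[...,0]>400)&(P[...,0]<640)]
    if len(q)>30:
        l=cv2.fitLine(q[:,:2].astype(np.float32),cv2.DIST_HUBER,0,.01,.01).ravel(); print(n,"ridge",l.round(3),len(q))
    for nm,(x0,y0) in (("clamfloor",(470,250)),("trayfloor",(510,-240))):
        q=P[(abs(P[...,0]-x0)<15)&(abs(P[...,1]-y0)<15)]; print(n,nm,np.median(q[:,2]).round(1))
E
```

```text
top z 42.9 [586.4 285.4] [238.7 395.9] 79.6 mean [562.2 292.6]
top z 40.4 [ 742.5 -129.9] [47.6 55.6] 13.3 mean [ 739.2 -128.6]
top z 14.8 [743.4   1.3] [33.1 83.2] 0.1 mean [745.5   0.8]
top z 40.3 [ 725.7 -237.7] [56.3 56.3] 73.6 mean [ 724.7 -236.6]
top z 40.8 [654.8  68.7] [55.9 55.8] 4.8 mean [653.5  68.4]
top z 29.2 [645.2 -58.2] [37.9 37.4] 1.7 mean [644.8 -58.3]
top z 42.3 [ 520.2 -312.5] [238.5 169. ] 79.5 mean [ 519.  -313.6]
top z 30.9 [537.   61.4] [82.6 39.7] 13.1 mean [536.4  61.1]
top z 21.3 [538.7 -68.2] [53.8 53.3] 46.5 mean [538.2 -68. ]
top z 54.8 [439.3  61.3] [39.2 39.8] 28.5 mean [439.3  60.9]
top z 43.1 [435.3 -61.6] [57.2 58.4] 27.7 mean [435.2 -61.7]
top tray [ 597.1 -272.6] [343.3 305.7] 79.6 [[416.0, -414.0], [716.0, -469.0], [778.0, -131.0], [478.0, -76.0]]
top clam [610.7 254.6] [289.5 454.4] 79.3 [[361.0, 154.0], [807.0, 70.0], [861.0, 355.0], [414.0, 439.0]]
top ridge [1.82000e-01 9.83000e-01 5.33345e+02 2.61163e+02] 299
top clamfloor 5.6
top trayfloor 5.1
scene z 42.3 [ 517.1 -313.1] [237.1 167.4] 79.7 mean [ 523.7 -303.4]
scene z 43.4 [435.9 -60.1] [5
[... 250 characters left out ...]
] [80.9 40.7] 13.1 mean [539.8  63.2]
scene z 40.1 [ 725.7 -238.6] [55.7 55.3] 74.4 mean [ 727.3 -235.7]
scene z 29.4 [643.6 -58.5] [38.7 38.7] 11.1 mean [644.3 -57.3]
scene z 40.2 [ 742.4 -130.3] [47.5 56.4] 14.6 mean [ 740.1 -126.9]
scene z 40.5 [653.6  69.4] [55.6 56. ] 6.3 mean [656.2  70.8]
scene z 15.1 [ 7.426e+02 -3.000e-01] [34.8 85.6] 0.0 mean [746.1   1.4]
scene tray [ 596.1 -273.4] [343.4 308.6] 79.7 [[414.0, -415.0], [717.0, -470.0], [779.0, -132.0], [475.0, -77.0]]
scene clam [608.5 252.3] [291.1 455.4] 79.1 [[357.0, 152.0], [805.0, 66.0], [860.0, 352.0], [412.0, 438.0]]
scene ridge [ 9.22000e-01 -3.87000e-01  5.32326e+02  2.53747e+02] 811
scene clamfloor 5.1
scene trayfloor 6.0
```

{"op": "move_arm", "data": {
  "moves": [
    {"gripper": 1, "xyz": [37.5, 43.5, 0], "angular": [0, 0, -0.2845]},
    {"gripper": 1, "xyz": [37.5, 43.5, 0], "angular": [0, 0, -0.2845]},
    {"gripper": 1, "xyz": [37.5, 43.5, 0], "angular": [0, 0, -0.2845]},
    {"gripper": 1, "xyz": [37.5, 43.5, 0], "angular": [0, 0, -0.2845]},
    {"gripper": 1, "xyz": [37.5, 43.5, 0], "angular": [0, 0, -0.2845]},
    {"gripper": 1, "xyz": [37.5, 43.5, 0], "angular": [0, 0, -0.2845]},
    {"gripper": 1, "xyz": [37.5, 43.5, 0], "angular": [0, 0, -0.2845]},
    {"gripper": 1, "xyz": [37.5, 43.5, 0], "angular": [0, 0, -0.2845]},
    {"gripper": 1, "xyz": [37.5, 43.5, 0], "angular": [0, 0, -0.2845]},
    {"gripper": 1, "xyz": [37.5, 43.5, 0], "angular": [0, 0, -0.2845]}
  ]
}}

```text
clock: 1.35
position: [420.1, -2.2, 231.0]
ee_rot: [0.996, -0.094, -0.0, 0.0]
contact_force: [0.0, -0.4, 0.0]
gripper_width: 85.5
```

{"op": "move_arm", "data": {
  "moves": [
    {"gripper": 1, "xyz": [2.6, 5.8, 6], "angular": [0, 0, 0]},
    {"gripper": 1, "xyz": [2.6, 5.8, 12], "angular": [0, 0, 0]},
    {"gripper": 1, "xyz": [2.6, 5.8, 15], "angular": [0, 0, 0]},
    {"gripper": 1, "xyz": [2.6, 5.8, 17], "angular": [0, 0, 0]},
    {"gripper": 1, "xyz": [2.6, 5.8, 17], "angular": [0, 0, 0]}
  ]
}}

```text
clock: 1.98
position: [434.2, -60.6, 59.8]
ee_rot: [0.996, -0.091, -0.002, 0.001]
contact_force: [0.3, -0.1, -0.3]
gripper_width: 85.4
```

```bash
python3 - <<'E'
from h import *
s=arm.read_state(); print(s["position"].round(1),s["joints"].round(2))
im,d=arm.get_image("scene"); cv2.imwrite("pics/s1.png",im)
E
```

```text
[434.2 -60.6  59.8] [ 0.23  0.3  -0.66 -0.   -0.62  1.16]
```

View pics/s1.png

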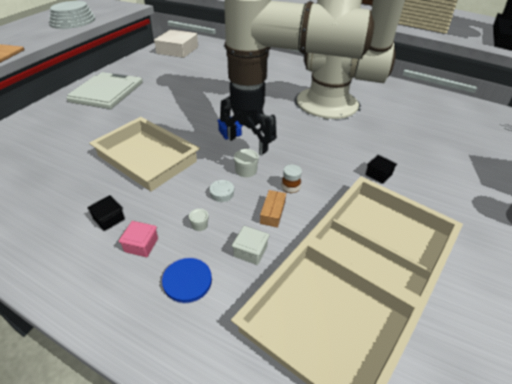

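The gripper hangs open and centred above the round tub at (247,160). Next I descend and grip.

{"op": "move_arm", "data": {
  "moves": [
    {"gripper": 1, "xyz": [0, 0, 3], "angular": [0, 0, 0]},
    {"gripper": 1, "xyz": [0, 0, 5], "angular": [0, 0, 0]},
    {"gripper": 1, "xyz": [0, 0, 5.6], "angular": [0, 0, 0]},
    {"gripper": 1, "xyz": [0, 0, 5.6], "angular": [0, 0, 0]},
    {"gripper": -1, "xyz": [0, 0, 5.6], "angular": [0, 0, 0]},
    {"gripper": -1, "xyz": [0, 0, 5.6], "angular": [0, 0, 0]},
    {"gripper": -1, "xyz": [0, 0, 5.6], "angular": [0, 0, 0]},
    {"gripper": -1, "xyz": [0, 0, 5.6], "angular": [0, 0, 0]},
    {"gripper": -1, "xyz": [0, 0, 5.6], "angular": [0, 0, 0]}
  ]
}}

```text
clock: 3.15
position: [436.2, -60.7, 6.6]
ee_rot: [0.996, -0.091, 0.001, -0.0]
contact_force: [-1.0, 0.6, 7.4]
gripper_width: 58.6
```

{"op": "move_arm", "data": {
  "moves": [
    {"gripper": -1, "xyz": [0, 0, -4], "angular": [0, 0, 0]},
    {"gripper": -1, "xyz": [0, 0, -9], "angular": [0, 0, 0]},
    {"gripper": -1, "xyz": [-0.4, -5, -9], "angular": [0, 0, 0]},
    {"gripper": -1, "xyz": [-1, -11, -9], "angular": [0, 0, 0]},
    {"gripper": -1, "xyz": [-1.5, -17, -9], "angular": [0, 0, 0]},
    {"gripper": -1, "xyz": [-2, -23, -9], "angular": [0, 0, 0]},
    {"gripper": -1, "xyz": [-2.6, -29, -9], "angular": [0, 0, 0]},
    {"gripper": -1, "xyz": [-3, -35, -9], "angular": [0, 0, 0]},
    {"gripper": -1, "xyz": [-3.2, -39, -9], "angular": [0, 0, 0]},
    {"gripper": -1, "xyz": [-3.2, -41.5, -9], "angular": [0, 0, 0]}
  ]
}}

```text
clock: 4.4
position: [478.9, 355.2, 95.4]
ee_rot: [0.996, -0.09, 0.0, -0.0]
contact_force: [0.8, -1.3, -1.5]
gripper_width: 58.7
```

{"op": "move_arm", "data": {
  "moves": [
    {"gripper": -1, "xyz": [0, 0, 2.5], "angular": [0, 0, 0]},
    {"gripper": -1, "xyz": [0, 0, 5.5], "angular": [0, 0, 0]},
    {"gripper": -1, "xyz": [0, 0, 7.2], "angular": [0, 0, 0]},
    {"gripper": -1, "xyz": [0, 0, 7.8], "angular": [0, 0, 0]},
    {"gripper": -1, "xyz": [0, 0, 8.1], "angular": [0, 0, 0]},
    {"gripper": -1, "xyz": [0, 0, 8.3], "angular": [0, 0, 0]},
    {"gripper": -1, "xyz": [0, 0, 8.3], "angular": [0, 0, 0]},
    {"gripper": -1, "xyz": [0, 0, 8.3], "angular": [0, 0, 0]}
  ]
}}

```text
clock: 5.4
position: [479.4, 353.3, 12.8]
ee_rot: [0.996, -0.091, 0.0, -0.0]
contact_force: [0.1, 0.3, -0.9]
gripper_width: 58.8
```

{"op": "move_arm", "data": {
  "moves": [
    {"gripper": -1, "xyz": [0, 0, 0.08], "angular": [0, 0, 0]},
    {"gripper": -1, "xyz": [0, 0, 0.15], "angular": [0, 0, 0]},
    {"gripper": -1, "xyz": [0, 0, 0.15], "angular": [0, 0, 0]}
  ]
}}

```text
clock: 5.78
position: [479.3, 353.3, 11.7]
ee_rot: [0.996, -0.091, 0.0, -0.0]
contact_force: [-3.3, -1.0, 5.3]
gripper_width: 58.8
```

{"op": "move_arm", "data": {
  "moves": [
    {"gripper": 0.7, "xyz": [0, 0, 0], "angular": [0, 0, 0]},
    {"gripper": 0.7, "xyz": [0, 0, 0], "angular": [0, 0, 0]},
    {"gripper": 0.7, "xyz": [0, 0, -3], "angular": [0, 0, 0]},
    {"gripper": 0.7, "xyz": [0, 0, -8], "angular": [0, 0, 0]},
    {"gripper": 1, "xyz": [0.2, 5, -11], "angular": [0, 0, 0]},
    {"gripper": 1, "xyz": [0.5, 11, -11], "angular": [0, 0, 0]},
    {"gripper": 1, "xyz": [0.8, 17, -11], "angular": [0, 0, 0]},
    {"gripper": 1, "xyz": [1.2, 23, -11], "angular": [0, 0, 0]},
    {"gripper": 1, "xyz": [1.4, 29.3, -11], "angular": [0, 0, 0]},
    {"gripper": 1, "xyz": [1.4, 29.3, -9], "angular": [0, 0, 0]}
  ]
}}

```text
clock: 7.02
position: [439.3, 59.4, 101.6]
ee_rot: [0.996, -0.094, 0.001, -0.001]
contact_force: [0.6, 0.3, -0.2]
gripper_width: 85.5
```

```bash
python3 - <<'E'
from h import *
s=arm.read_state(); print(s["position"].round(1),s["contact_force"].round(1))
im,d=arm.get_image("scene"); cv2.imwrite("pics/s2.png",im)
P=cloud("scene",cv2.medianBlur(d,5)); q=P[(np.hypot(P[...,0]-480,P[...,1]-353)<45)&(P[...,2]>41)&(P[...,2]<65)]
r=cv2.minAreaRect(q[:,:2].astype(np.float32)); print(r,np.percentile(q[:,2],[5,50,95]))
E
```

```text
[439.3  59.4 101.6] [ 0.6  0.3 -0.2]
((479.9641418457031, 354.86883544921875), (59.20848846435547, 60.84809112548828), 54.620506286621094) [43.93181051 47.82663263 48.95424949]
```

View pics/s2.png

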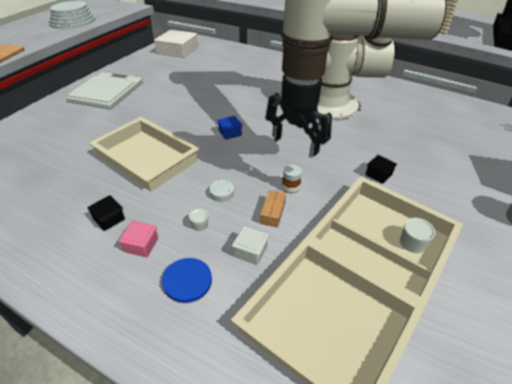

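The round tub (417,234) stands flat in the wide compartment, its top at 48 mm. The open gripper is above the jar at (292,178).

{"op": "move_arm", "data": {
  "moves": [
    {"gripper": 1, "xyz": [0, 0, 5], "angular": [0, 0, 0]},
    {"gripper": 1, "xyz": [0, 0, 8.5], "angular": [0, 0, 0]},
    {"gripper": 1, "xyz": [0, 0, 9.5], "angular": [0, 0, 0]},
    {"gripper": 1, "xyz": [0, 0, 9.5], "angular": [0, 0, 0]},
    {"gripper": -1, "xyz": [0, 0, 9.5], "angular": [0, 0, 0]},
    {"gripper": -1, "xyz": [0, 0, 9.5], "angular": [0, 0, 0]},
    {"gripper": -1, "xyz": [0, 0, 9.5], "angular": [0, 0, 0]},
    {"gripper": -1, "xyz": [0, 0, 9.5], "angular": [0, 0, 0]},
    {"gripper": -1, "xyz": [0, 0, 9.5], "angular": [0, 0, 0]}
  ]
}}

```text
clock: 8.2
position: [440.3, 62.6, 7.3]
ee_rot: [0.996, -0.091, 0.001, -0.0]
contact_force: [-1.9, -0.1, 8.4]
gripper_width: 43.7
```

{"op": "move_arm", "data": {
  "moves": [
    {"gripper": -1, "xyz": [0, 0, -4], "angular": [0, 0, 0]},
    {"gripper": -1, "xyz": [0, 0, -9], "angular": [0, 0, 0]},
    {"gripper": -1, "xyz": [-0.4, -5, -9], "angular": [0, 0, 0]},
    {"gripper": -1, "xyz": [-0.8, -11, -9], "angular": [0, 0, 0]},
    {"gripper": -1, "xyz": [-1.2, -16.5, -9], "angular": [0, 0, 0]},
    {"gripper": -1, "xyz": [-1.4, -19.9, -9], "angular": [0, 0, 0]},
    {"gripper": -1, "xyz": [-1.4, -19.9, -9], "angular": [0, 0, 0]},
    {"gripper": -1, "xyz": [-1.4, -19.9, -5], "angular": [0, 0, 0]},
    {"gripper": -1, "xyz": [-1.4, -19.9, -2], "angular": [0, 0, 0]},
    {"gripper": -1, "xyz": [-1.4, -19.9, -2], "angular": [0, 0, 0]}
  ]
}}

```text
clock: 9.45
position: [460.4, 258.2, 24.0]
ee_rot: [0.996, -0.092, -0.002, 0.002]
contact_force: [-0.4, -0.1, -0.0]
gripper_width: 43.7
```

{"op": "move_arm", "data": {
  "moves": [
    {"gripper": -1, "xyz": [0, 0, 0.8], "angular": [0, 0, 0]},
    {"gripper": -1, "xyz": [0, 0, 1.2], "angular": [0, 0, 0]},
    {"gripper": -1, "xyz": [0, 0, 1.3], "angular": [0, 0, 0]},
    {"gripper": -1, "xyz": [0, 0, 1.4], "angular": [0, 0, 0]},
    {"gripper": -1, "xyz": [0, 0, 1.45], "angular": [0, 0, 0]},
    {"gripper": -1, "xyz": [0, 0, 1.45], "angular": [0, 0, 0]}
  ]
}}

```text
clock: 10.2
position: [462.4, 260.9, 12.5]
ee_rot: [0.996, -0.091, 0.0, -0.0]
contact_force: [-2.8, -1.4, 5.0]
gripper_width: 43.6
```

{"op": "move_arm", "data": {
  "moves": [
    {"gripper": 0.45, "xyz": [0, 0, 0], "angular": [0, 0, 0]},
    {"gripper": 0.45, "xyz": [0, 0, 0], "angular": [0, 0, 0]},
    {"gripper": 0.45, "xyz": [0, 0, -3], "angular": [0, 0, 0]},
    {"gripper": 0.45, "xyz": [0, 0, -8], "angular": [0, 0, 0]},
    {"gripper": 1, "xyz": [4, 5, -10], "angular": [0, 0, 0]},
    {"gripper": 1, "xyz": [8, 10, -10], "angular": [0, 0, 0]},
    {"gripper": 1, "xyz": [12, 14.5, -10], "angular": [0, 0, 0]},
    {"gripper": 1, "xyz": [16, 19, -10], "angular": [0, 0, 0]},
    {"gripper": 1, "xyz": [20, 23.5, -10], "angular": [0, 0, 0]},
    {"gripper": 1, "xyz": [23.6, 28, -9], "angular": [0, 0, 0]}
  ]
}}

```text
clock: 11.45
position: [645.2, -59.4, 101.9]
ee_rot: [0.996, -0.091, 0.001, -0.0]
contact_force: [0.9, 1.4, 0.1]
gripper_width: 85.3
```

```bash
python3 - <<'E'
from h import *
s=arm.read_state(); print(s["position"].round(1),s["contact_force"].round(1))
im,d=arm.get_image("scene"); cv2.imwrite("pics/s3.png",im)
P=cloud("scene",cv2.medianBlur(d,5)); q=P[(np.hypot(P[...,0]-462,P[...,1]-260)<35)&(P[...,2]>46)&(P[...,2]<75)]
r=cv2.minAreaRect(q[:,:2].astype(np.float32)); print(r,np.percentile(q[:,2],[5,50,95]))
E
```

```text
[645.2 -59.4 101.9] [0.9 1.4 0.1]
((464.5776672363281, 262.4386291503906), (38.95063018798828, 40.49506378173828), 27.68430519104004) [48.09893387 58.63118743 59.757309  ]
```

View pics/s3.png

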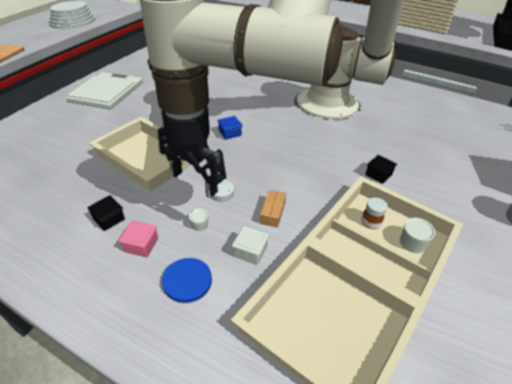

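The jar (375,213) stands upright next to the tub, its top at 59 mm. The gripper is above the sauce pot (199,219).

{"op": "move_arm", "data": {
  "moves": [
    {"gripper": 1, "xyz": [0, 0, 5], "angular": [0, 0, 0]},
    {"gripper": 1, "xyz": [0, 0, 8.5], "angular": [0, 0, 0]},
    {"gripper": 1, "xyz": [0, 0, 9.9], "angular": [0, 0, 0]},
    {"gripper": 1, "xyz": [0, 0, 9.9], "angular": [0, 0, 0]},
    {"gripper": -1, "xyz": [0, 0, 9.9], "angular": [0, 0, 0]},
    {"gripper": -1, "xyz": [0, 0, 9.9], "angular": [0, 0, 0]},
    {"gripper": -1, "xyz": [0, 0, 9.9], "angular": [0, 0, 0]},
    {"gripper": -1, "xyz": [0, 0, 9.9], "angular": [0, 0, 0]},
    {"gripper": -1, "xyz": [0, 0, 9.9], "angular": [0, 0, 0]}
  ]
}}

```text
clock: 12.62
position: [644.6, -57.3, 4.0]
ee_rot: [0.996, -0.091, 0.001, -0.0]
contact_force: [-0.9, 0.6, 6.0]
gripper_width: 38.3
```

{"op": "move_arm", "data": {
  "moves": [
    {"gripper": -1, "xyz": [0, 0, -4], "angular": [0, 0, 0]},
    {"gripper": -1, "xyz": [0, 0, -9], "angular": [0, 0, 0]},
    {"gripper": -1, "xyz": [-1.6, -4, -9], "angular": [0, 0, 0]},
    {"gripper": -1, "xyz": [-3.6, -9, -9], "angular": [0, 0, 0]},
    {"gripper": -1, "xyz": [-6, -15, -9], "angular": [0, 0, 0]},
    {"gripper": -1, "xyz": [-8.3, -21, -9], "angular": [0, 0, 0]},
    {"gripper": -1, "xyz": [-10.5, -27, -9], "angular": [0, 0, 0]},
    {"gripper": -1, "xyz": [-12.2, -31, -9], "angular": [0, 0, 0]},
    {"gripper": -1, "xyz": [-12.8, -32.6, -9], "angular": [0, 0, 0]},
    {"gripper": -1, "xyz": [-12.8, -32.6, -9], "angular": [0, 0, 0]}
  ]
}}

```text
clock: 13.88
position: [576.2, 286.9, 92.0]
ee_rot: [0.996, -0.09, -0.0, 0.0]
contact_force: [0.8, -0.4, -0.7]
gripper_width: 38.4
```

{"op": "move_arm", "data": {
  "moves": [
    {"gripper": -1, "xyz": [0, 0, 4], "angular": [0, 0, 0]},
    {"gripper": -1, "xyz": [0, 0, 7], "angular": [0, 0, 0]},
    {"gripper": -1, "xyz": [0, 0, 7.7], "angular": [0, 0, 0]},
    {"gripper": -1, "xyz": [0, 0, 8.1], "angular": [0, 0, 0]},
    {"gripper": -1, "xyz": [0, 0, 8.3], "angular": [0, 0, 0]},
    {"gripper": -1, "xyz": [0, 0, 8.4], "angular": [0, 0, 0]},
    {"gripper": -1, "xyz": [0, 0, 8.45], "angular": [0, 0, 0]},
    {"gripper": -1, "xyz": [0, 0, 8.45], "angular": [0, 0, 0]}
  ]
}}

```text
clock: 14.88
position: [577.2, 286.6, 9.1]
ee_rot: [0.996, -0.091, 0.001, -0.0]
contact_force: [-1.2, -1.2, 6.1]
gripper_width: 38.5
```

{"op": "move_arm", "data": {
  "moves": [
    {"gripper": 0.3, "xyz": [0, 0, 0], "angular": [0, 0, 0]},
    {"gripper": 0.3, "xyz": [0, 0, 0], "angular": [0, 0, 0]},
    {"gripper": 0.3, "xyz": [0, 0, -3], "angular": [0, 0, 0]},
    {"gripper": 0.3, "xyz": [0, 0, -8], "angular": [0, 0, 0]},
    {"gripper": 1, "xyz": [2.5, 4, -9.3], "angular": [0, 0, -0.1]},
    {"gripper": 1, "xyz": [5.5, 9, -9.3], "angular": [0, 0, -0.2]},
    {"gripper": 1, "xyz": [8.5, 14.5, -9.3], "angular": [0, 0, -0.28]},
    {"gripper": 1, "xyz": [11.5, 19.9, -9.3], "angular": [0, 0, -0.28]},
    {"gripper": 1, "xyz": [11.5, 19.9, -9.3], "angular": [0, 0, -0.28]}
  ]
}}

```text
clock: 16.0
position: [654.2, 65.5, 100.1]
ee_rot: [0.999, 0.046, -0.0, 0.0]
contact_force: [0.6, 0.5, -0.3]
gripper_width: 85.3
```

```bash
python3 - <<'E'
from h import *
s=arm.read_state(); print(s["position"].round(1),s["ee_rot"].round(4),s["contact_force"].round(1))
im,d=arm.get_image("scene"); cv2.imwrite("pics/s4.png",im)
P=cloud("scene",cv2.medianBlur(d,5)); q=P[(np.hypot(P[...,0]-577,P[...,1]-287)<32)&(P[...,2]>28)&(P[...,2]<50)]
r=cv2.minAreaRect(q[:,:2].astype(np.float32)); print(r,np.percentile(q[:,2],[5,50,95]))
E
```

```text
[654.2  65.5 100.1] [ 9.99e-01  4.57e-02 -4.00e-04  2.00e-04] [ 0.6  0.5 -0.3]
((577.7968139648438, 288.6341552734375), (40.96426773071289, 39.50531768798828), 27.69466209411621) [29.43520472 33.7306876  35.146579  ]
```

View pics/s4.png

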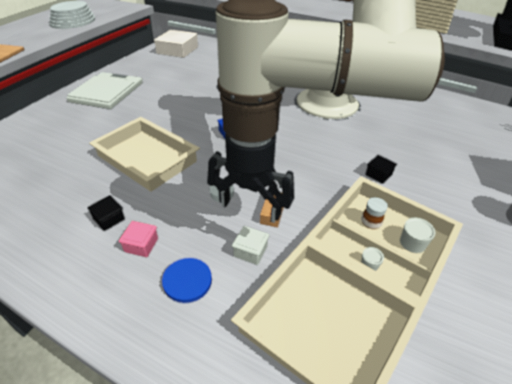

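The sauce pot (372,258) is in the narrow compartment, its top at 35 mm. The gripper is above the square tub (250,245).

{"op": "move_arm", "data": {
  "moves": [
    {"gripper": 1, "xyz": [0, 0, 4], "angular": [0, 0, 0]},
    {"gripper": 1, "xyz": [0, 0, 7.5], "angular": [0, 0, 0]},
    {"gripper": 1, "xyz": [0, 0, 9.6], "angular": [0, 0, 0]},
    {"gripper": 1, "xyz": [0, 0, 9.6], "angular": [0, 0, 0]},
    {"gripper": -1, "xyz": [0, 0, 9.6], "angular": [0, 0, 0]},
    {"gripper": -1, "xyz": [0, 0, 9.6], "angular": [0, 0, 0]},
    {"gripper": -1, "xyz": [0, 0, 9.6], "angular": [0, 0, 0]},
    {"gripper": -1, "xyz": [0, 0, 9.6], "angular": [0, 0, 0]},
    {"gripper": -1, "xyz": [0, 0, 9.6], "angular": [0, 0, 0]}
  ]
}}

```text
clock: 17.18
position: [654.9, 70.4, 6.7]
ee_rot: [0.999, 0.049, 0.002, -0.0]
contact_force: [-1.0, 2.8, 5.9]
gripper_width: 55.3
```

{"op": "move_arm", "data": {
  "moves": [
    {"gripper": -1, "xyz": [0, 0, -4], "angular": [0, 0, 0]},
    {"gripper": -1, "xyz": [0, 0, -9], "angular": [0, 0, 0]},
    {"gripper": -1, "xyz": [-2, 0, -9], "angular": [0, 0, 0]},
    {"gripper": -1, "xyz": [-4.5, 5, -9], "angular": [0, 0, 0.05]},
    {"gripper": -1, "xyz": [-7, 10.5, -9], "angular": [0, 0, 0.1]},
    {"gripper": -1, "xyz": [-9.5, 16, -9], "angular": [0, 0, 0.16]},
    {"gripper": -1, "xyz": [-12, 21.5, -9], "angular": [0, 0, 0.22]},
    {"gripper": -1, "xyz": [-14.5, 27, -9], "angular": [0, 0, 0.28]},
    {"gripper": -1, "xyz": [-15.9, 32.2, -9], "angular": [0, 0, 0.28]},
    {"gripper": -1, "xyz": [-15.9, 32.2, -9], "angular": [0, 0, 0.28]}
  ]
}}

```text
clock: 18.42
position: [525.2, -269.5, 94.4]
ee_rot: [0.996, -0.094, -0.0, -0.0]
contact_force: [0.1, 0.2, -0.8]
gripper_width: 54.9
```

{"op": "move_arm", "data": {
  "moves": [
    {"gripper": -1, "xyz": [0, 0, 3], "angular": [0, 0, 0]},
    {"gripper": -1, "xyz": [0, 0, 6.5], "angular": [0, 0, 0]},
    {"gripper": -1, "xyz": [0, 0, 7.7], "angular": [0, 0, 0]},
    {"gripper": -1, "xyz": [0, 0, 8.1], "angular": [0, 0, 0]},
    {"gripper": -1, "xyz": [0, 0, 8.3], "angular": [0, 0, 0]},
    {"gripper": -1, "xyz": [0, 0, 8.4], "angular": [0, 0, 0]},
    {"gripper": -1, "xyz": [0, 0, 8.45], "angular": [0, 0, 0]},
    {"gripper": -1, "xyz": [0, 0, 8.45], "angular": [0, 0, 0]}
  ]
}}

```text
clock: 19.42
position: [527.6, -266.3, 11.6]
ee_rot: [0.996, -0.091, 0.001, 0.0]
contact_force: [-1.3, 1.8, 5.4]
gripper_width: 55.0
```

{"op": "move_arm", "data": {
  "moves": [
    {"gripper": 0.65, "xyz": [0, 0, 0], "angular": [0, 0, 0]},
    {"gripper": 0.65, "xyz": [0, 0, 0], "angular": [0, 0, 0]},
    {"gripper": 0.65, "xyz": [0, 0, -3], "angular": [0, 0, 0]},
    {"gripper": 0.65, "xyz": [0, 0, -8], "angular": [0, 0, 0]},
    {"gripper": 1, "xyz": [-1, -6, -9.1], "angular": [0, 0, -0.1]},
    {"gripper": 1, "xyz": [-2, -12, -9.1], "angular": [0, 0, -0.2]},
    {"gripper": 1, "xyz": [-3, -18, -9.1], "angular": [0, 0, -0.3]},
    {"gripper": 1, "xyz": [-4, -24, -9.1], "angular": [0, 0, -0.41]},
    {"gripper": 1, "xyz": [-5, -29.5, -9.1], "angular": [0, 0, -0.41]},
    {"gripper": 1, "xyz": [-5, -32.5, -9.1], "angular": [0, 0, -0.41]}
  ]
}}

```text
clock: 20.68
position: [536.3, 65.0, 101.3]
ee_rot: [0.993, 0.115, 0.0, -0.0]
contact_force: [-0.2, -0.0, 0.0]
gripper_width: 85.4
```

```bash
python3 - <<'E'
from h import *
s=arm.read_state(); print(s["position"].round(1),s["ee_rot"].round(4),s["contact_force"].round(1))
im,d=arm.get_image("scene"); cv2.imwrite("pics/s5.png",im)
P=cloud("scene",cv2.medianBlur(d,5)); q=P[(np.hypot(P[...,0]-527,P[...,1]+267)<42)&(P[...,2]>39)&(P[...,2]<60)]
r=cv2.minAreaRect(q[:,:2].astype(np.float32)); print(r,np.percentile(q[:,2],[5,50,95]))
E
```

```text
[536.3  65.  101.3] [ 0.9934  0.1149  0.     -0.    ] [-0.2 -0.   0. ]
((524.2304077148438, -265.56988525390625), (55.3394889831543, 55.16817092895508), 79.99392700195312) [40.66760509 45.6142094  46.78150291]
```

View pics/s5.png

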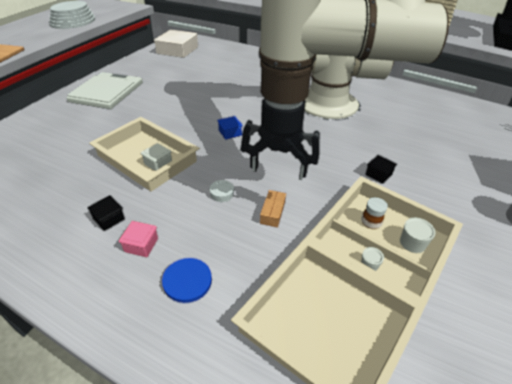

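The square tub (157,157) sits flat and square in the tray, its top at about 46 mm. The gripper is above the carton (273,208).

{"op": "move_arm", "data": {
  "moves": [
    {"gripper": 1, "xyz": [0, 0, 4], "angular": [0, 0, 0]},
    {"gripper": 1, "xyz": [0, 0, 8], "angular": [0, 0, 0]},
    {"gripper": 1, "xyz": [0, 0, 9.9], "angular": [0, 0, 0]},
    {"gripper": 1, "xyz": [0, 0, 9.9], "angular": [0, 0, 0]},
    {"gripper": -1, "xyz": [0, 0, 9.9], "angular": [0, 0, 0]},
    {"gripper": -1, "xyz": [0, 0, 9.9], "angular": [0, 0, 0]},
    {"gripper": -1, "xyz": [0, 0, 9.9], "angular": [0, 0, 0]},
    {"gripper": -1, "xyz": [0, 0, 9.9], "angular": [0, 0, 0]},
    {"gripper": -1, "xyz": [0, 0, 9.9], "angular": [0, 0, 0]}
  ]
}}

```text
clock: 21.85
position: [537.6, 62.8, 3.6]
ee_rot: [0.994, 0.114, 0.001, -0.0]
contact_force: [-0.8, -0.4, 6.0]
gripper_width: 38.8
```

{"op": "move_arm", "data": {
  "moves": [
    {"gripper": -1, "xyz": [0, 0, -4.5], "angular": [0, 0, 0]},
    {"gripper": -1, "xyz": [0, 0, -9.5], "angular": [0, 0, 0]},
    {"gripper": -1, "xyz": [-1.5, 5, -9.5], "angular": [0, 0, 0.06]},
    {"gripper": -1, "xyz": [-3.2, 10.5, -9.5], "angular": [0, 0, 0.13]},
    {"gripper": -1, "xyz": [-5, 16.4, -9.5], "angular": [0, 0, 0.2]},
    {"gripper": -1, "xyz": [-6.8, 22.3, -9.5], "angular": [0, 0, 0.28]},
    {"gripper": -1, "xyz": [-8.6, 28.2, -9.5], "angular": [0, 0, 0.35]},
    {"gripper": -1, "xyz": [-10.4, 34, -9.5], "angular": [0, 0, 0.41]},
    {"gripper": -1, "xyz": [-12, 39, -9.5], "angular": [0, 0, 0.41]},
    {"gripper": -1, "xyz": [-12.2, 40.7, -9.5], "angular": [0, 0, 0.41]}
  ]
}}

```text
clock: 23.1
position: [508.4, -364.2, 96.7]
ee_rot: [0.996, -0.093, -0.0, -0.0]
contact_force: [-0.0, 0.6, -0.8]
gripper_width: 39.2
```

{"op": "move_arm", "data": {
  "moves": [
    {"gripper": -1, "xyz": [0, 0, 0], "angular": [0, 0, 0]},
    {"gripper": -1, "xyz": [0, 0, 3.5], "angular": [0, 0, 0]},
    {"gripper": -1, "xyz": [0, 0, 7], "angular": [0, 0, 0]},
    {"gripper": -1, "xyz": [0, 0, 8.2], "angular": [0, 0, 0]},
    {"gripper": -1, "xyz": [0, 0, 8.6], "angular": [0, 0, 0]},
    {"gripper": -1, "xyz": [0, 0, 8.8], "angular": [0, 0, 0]},
    {"gripper": -1, "xyz": [0, 0, 8.9], "angular": [0, 0, 0]},
    {"gripper": -1, "xyz": [0, 0, 8.95], "angular": [0, 0, 0]},
    {"gripper": -1, "xyz": [0, 0, 8.95], "angular": [0, 0, 0]}
  ]
}}

```text
clock: 24.22
position: [510.1, -361.8, 8.7]
ee_rot: [0.996, -0.091, 0.001, 0.0]
contact_force: [-0.1, 0.7, 2.4]
gripper_width: 39.1
```

{"op": "move_arm", "data": {
  "moves": [
    {"gripper": 0.3, "xyz": [0, 0, 0], "angular": [0, 0, 0]},
    {"gripper": 0.3, "xyz": [0, 0, 0], "angular": [0, 0, 0]},
    {"gripper": 0.3, "xyz": [0, 0, -3], "angular": [0, 0, 0]},
    {"gripper": 0.3, "xyz": [0, 0, -8], "angular": [0, 0, 0]},
    {"gripper": 0.3, "xyz": [0, 0, -14], "angular": [0, 0, 0]},
    {"gripper": 0.3, "xyz": [-4, 4, -18], "angular": [0, 0, 0]},
    {"gripper": 0.3, "xyz": [-8, 8, -20], "angular": [0, 0, 0]},
    {"gripper": 0.3, "xyz": [-12, 12, -20], "angular": [0, 0, 0]},
    {"gripper": 0.3, "xyz": [-12, 12, -20], "angular": [0, 0, 0]}
  ]
}}

```text
clock: 25.35
position: [366.6, -459.5, 208.4]
ee_rot: [0.996, -0.094, 0.0, 0.0]
contact_force: [-0.5, -0.4, 0.3]
gripper_width: 55.2
```

```bash
python3 - <<'E'
from h import *
I=[]
for n in("scene","top"):
    im,d=arm.get_image(n); I.append(im); P=cloud(n,cv2.medianBlur(d,5))
    for nm,c,z,R in(("round",(480,353),44,45),("jar",(463,260),48,35),("pot",(577,287),28,32),("square",(526,-266),39,42),("carton",(510,-362),27,50),("tin",(539,-67),14,40)):
        q=P[(np.hypot(P[...,0]-c[0],P[...,1]-c[1])<R)&(P[...,2]>z)&(P[...,2]<z+20)]
        if len(q)<40: print(n,nm,"hidden",len(q)); continue
        r=cv2.minAreaRect(q[:,:2].astype(np.float32)); A=np.c_[q[:,:2],np.ones(len(q))]
        print(n,nm,np.round(r[0]),np.round(r[1]),round(r[2]),"ztop",np.percentile(q[:,2],[50,95]).round(1))
print(arm.read_state()["position"])
cv2.imwrite("pics/f.png",np.hstack(I)[:, :] if 0 else cv2.resize(np.vstack(I),None,fx=.78,fy=.78))
E
```

```text
scene round [480. 354.] [59. 61.] 7 ztop [47.9 48.9]
scene jar [464. 262.] [40. 41.] 28 ztop [58.6 59.9]
scene pot [577. 289.] [39. 40.] 28 ztop [33.9 35.3]
scene square [ 524. -267.] [56. 55.] 80 ztop [45.7 46.9]
scene carton [ 508. -361.] [44. 81.] 77 ztop [34.3 35.5]
scene tin [540. -67.] [53. 53.] 30 ztop [20.9 21.9]
top round [480. 354.] [59. 60.] 64 ztop [48.  48.9]
top jar [462. 261.] [40. 39.] 49 ztop [59.4 60.3]
top pot [578. 287.] [39. 38.] 47 ztop [34.  34.8]
top square [ 527. -264.] [55. 59.] 80 ztop [44.8 45.8]
top carton [ 510. -361.] [41. 82.] 80 ztop [35.1 35.7]
top tin [538. -68.] [53. 54.] 2 ztop [20.7 21.5]
[ 369.21887232 -458.16049879  207.79789651]
```

View pics/f.png

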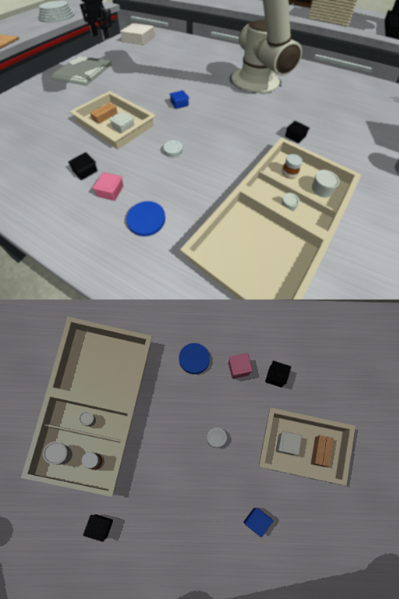

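Both views show all five items in their boxes. In the top panel: round tub (57,453), jar (91,460), sauce pot (88,419), square tub (290,443), carton (324,451). The tin hasn't moved and the arm is clear, so I'm handing in.

```bash
python3 -c "
from bench import arm
print(arm.job_done())"
```

```text
the job is handed in; nothing more can be done
None
```

Both orders are packed and the job is handed in, at about 25 s of the 128 s allowed. I packed the round tub, jar and sauce pot into the clamshell, then the square tub and carton into the tray. Each was lowered until light contact (about 2–6 N) before release.

My last checks, from both cameras, agreed to about 3 mm. Each item's top stands at its own height plus the 5 mm floor:

| Item | Box | Top height (mm) |
|---|---|---|
| Round tub | clamshell, wide compartment | 49 |
| Jar | clamshell, wide compartment | 60 |
| Sauce pot | clamshell, narrow compartment | 35 |
| Square tub | tray | 46 |
| Carton | tray | 36 |

The square tub and carton are square to the tray. The tin has not moved, and the arm is clear of everything. No check failed.

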